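# Pull the loose-capped sample bottle for rework

### The arm

A 6-joint arm with a two-finger parallel gripper is mounted at the origin on the work surface. World frame = base frame: x ahead of the robot, y to its left, z up, the work surface at z = 0. Lengths are in mm, angles in rad, forces in N, time in s.
With the tool pointing down it reaches from about 275 to 1000 mm from the base axis. Payload 8.4 kg.
Tool frame: the origin (TCP) lies at the very end of the fingers, on their centre line; the grasp point (between the pads) lies 19 mm behind it; z points along the fingers, y is the direction in which the jaws open and shut (so a half turn about z gives the same grasp; the last joint's range is limited). The gripper opens to 85 mm and grips with 20 to 120 N. Pads are 22 mm wide; open, the fingers measure 114 mm over their backs; the gripper's body (76 mm by 85 mm) begins 54 mm behind the grasp point. The pads swing forward as they close: fully open they stand 13 mm farther back than shut.
Start: joints at [-1.136, 0.353, 1.633, -0, 1.155, -0.002], TCP at [264.4, -566.322, 231.281] pointing down, gripper open.
Joint ranges: [-2.63, 2.63], [-0.92, 2.1], [0.06, 2.66], [-1.3, 4.44], [0, 2.69], [-3.02, 3.02]. Speed limits (rad/s): [2.22, 2.22, 2.79, 3.14, 3.14, 3.14].

### API

Orientations are given as [roll, pitch, yaw] about the fixed x, y, z axes, in that order (R = Rz(yaw) Ry(pitch) Rx(roll)).
In Python, from rig import sense, grab_frame, get_calibration, sign_off, boxes_of, trace gives the robot as it stands.
- The arm moves only by the tool servo_tool, never from a script. Its argument "rows" is a list of rows, each a list of 3 entries, a list of its own where there are three numbers: the finger opening in mm, from 0 to 85.4, then the shift along the tool's x, y, z in mm, then the turn, a rotation vector about the tool's x, y, z in degrees. A call has 1 to 8 rows; each row shifts and turns the commanded pose from where the row before left it, along the tool's axes as they then stand; what a row does not reach is not made up. A row lasts 1/8 s, in which the tool goes at most 62.5 mm and 10.7 degrees, less where a joint would pass 70% of its speed; a pose out of reach is approached as far as the arm can. A call is refused whole if a number of a shift passes 62.5 or a number of a turn 10.7, either way. A call with a gripper value outside its range is refused whole. The fingers move at their own pace and stop on an object; "force" is the grip in N (left out, the last holds). Time passes only in rows, so rows that do not move let the fingers close. It gives the time, the measured TCP pose, the force and the opening at its end, in the units of the state.
- sense(): the state, without advancing time (a new reading comes with each control period).
- grab_frame(name): name is "side" or "top"; returns the picture (420x560x3 uint8, blue, green, red); there is no depth.
- get_calibration(name): a dict with "intrinsics" (3x3 intrinsics, pixels), "world_to_cam" (4x4, takes a point from world to camera coordinates). Camera axes: x right, y down, z forward; pixel columns grow to the right and rows downward; lengths in mm; the calibration is good to about 2 mm. A picture is of the moment at which its call begins. get_calibration takes no time and is no camera call.
- sign_off(): hands the job in, once; it reports no verdict.
Trained networks look in the newest picture that a camera, given by its name, has taken for a name from the list of things; names that differ only in an ending like _2 or _b are one class to them, and where a whole thing is asked for, a point or a joint stands for the part that bears it (a point fixed in the world has none). Each returns a list of dicts, best first, with "conf" (0 to 1); they miss things now and then, are a little off and sometimes report something else, mostly with a low value. They report only what shows in the picture. A call takes as long as a camera call.
- boxes_of(camera, thing): "centre" ([x, y, z] in mm, in the coordinates of the camera as it stood for that picture, good to about 4 mm: the middle of the surface that is visible of it).
- trace(camera, thing): "mask" (420x560 bool, what is visible of it).
The state is a dict: "clock": time; "qpos": joint angles; "qvel": joint speeds; "joint_efforts": joint torques, N m; "eef_pos": TCP position; "tcp_rot": TCP orientation; "contact_force": force on the tool from outside, world axes, zero at the start; "wrist_torque": the same for the moment, N m; "opening": opening from 0.0 (shut) to 1.0 (fully open).
Only numpy, scipy, OpenCV 4.12 (cv2) and the standard library are available. Lean on these libraries where they do the work, as an engineer would, in place of code of your own. Each camera call takes 0.05 s, during which the arm holds its last target. There are 200 camera calls.

### The job

One of the three amber bottles in the rack has a cap that is not screwed home: it stands high on its neck. While the bottle is still in the rack, give that cap a gentle twist of about an eighth of a turn, either way, to confirm that it is loose; then set the bottle upright in the empty square steel tray for rework, without dropping it. Leave the two good bottles where they stand.

Things in the scene. Friction and masses are not known exactly. Their poses are not given: they have to be found in the camera images.
- loose_bottle: square amber bottle, body 56 x 56 x 70 mm high, pale threaded neck. Round black cap, 40 mm wide, 30 high, stands 22 mm too high: cap underside 106, top 136 mm above the bottle's underside, neck bare below it. Origin: centre of the underside, z up, x and y along the rack's. 165 to 305 g. In one of the rack's pockets, where it turns only 7 degrees. The cap holds on: the bottle can be carried by it
- loose_cap (a joint): turn of the loose cap on its bottle about the upright axis, rad, counter-clockwise from above positive; starts between -0.1 and 0.1, turns either way up to 1.75 with a light drag of 0.035 N m, stays where it is left and does not rise or fall
- good_bottle_a: the same kind of bottle with its cap (40 mm wide, 30 high) tight and fully down, no neck showing: cap underside 84 mm and cap top 114 mm above the bottle's underside. Origin: centre of its underside, z up. Stands in another pocket of the rack
- good_bottle_b: the same as good_bottle_a, in the remaining pocket
- rack: grey plastic rack, 72 (its x) x 252 (its y) x 35 mm high, fixed to the bench, three square pockets in a row along its y, 90 mm apart, each 62 x 62 mm inside, floor 5 mm above the bench. Origin: centre of its underside. Its x axis points roughly away from the robot; free room beside each cap is along this x axis
- rework_tray: empty square steel tray, 180 x 180 mm outside, 28 mm high, walls and floor 4 mm thick, fixed to the bench on the other side from the rack. Origin: centre of its underside, z up

How it is judged (in metres and radians):
On the way:
1. the loose cap is turned at least 0.4 rad (23 degrees) from its zero, either way, with its bottle still down in its pocket ((value of joint loose_cap above 0.4 rad or value of joint loose_cap below -0.4 rad) and distance of loose_bottle from where it was at the start of the episode below 0.02 m and angle between loose_bottle's own z axis and vertical below 0.2 rad), for 0.1 s.
At the end, for the whole second after the job is handed in: The loose bottle stands on the floor of the square steel tray (underside less than 12 mm above the tray's underside, inside its walls), upright within 6 degrees and at rest; both good bottles are within 25 mm of where they started, in the rack (x of loose_bottle in the frame of rework_tray between -0.062 and 0.062 m and y of loose_bottle in the frame of rework_tray between -0.062 and 0.062 m and z of loose_bottle in the frame of rework_tray between 0 and 0.012 m and angle between loose_bottle's own z axis and vertical below 0.1 rad and linear speed of loose_bottle below 0.03 m/s and distance of each of good_bottle_a, good_bottle_b from where it was at the start of the episode below 0.025 m); the robot touches nothing.
It fails at once if a good bottle taken out of place (25 mm) or tipped by more than 20 degrees (distance of any of good_bottle_a, good_bottle_b from where it was at the start of the episode above 0.025 m or angle between any of good_bottle_a, good_bottle_b's own z axis and vertical above 0.35 rad).
It fails at once if the loose bottle tipped by more than 45 degrees (angle between loose_bottle's own z axis and vertical above 0.785 rad).
It fails at once if the loose bottle dropped: falling free, faster than 0.4 m/s, its underside more than 25 mm above the bench (contact force between loose_bottle and anything else below 0.05 N and linear speed of loose_bottle above 0.4 m/s and height (world z) of loose_bottle above 0.025 m).
It fails at once if not gentle: the loose bottle forced against the rack with more than 80 N (contact force between loose_bottle and rack above 80 N).
It also fails if it takes over 48 s, if anything falls off the work surface, if the arm or the gripper's body presses on something with over 40 N, if the wrist force passes 120 N, or if a joint passes its speed limit or range.

## Working session

There is one attempt and no reset: what is moved stays moved. The work goes in short steps, Python scripts to look and compute and a tool call to move; the robot and the scene stay as the last step left them, time stands still between calls to the robot, and variables do not carry over. Pictures are saved under pics/ and viewed, about 8 in all and at most 12, crops included, and the job is handed in when it is done.

Besides the shell and the picture viewer there is one more tool, called after ">>>" in YAML: its name, and indented under it one key for each argument. servo_tool: Moves the arm, as the interface text tells. Its arguments: {"type":"object","properties":{"rows":{"type":"array","items":{"type":"array"}},"force":{"type":"number"}},"required":["rows"]}

```bash
mkdir -p pics; cat > h.py <<'E'
import numpy as np, cv2
from rig import *
def towld(cam,p):
    T=np.linalg.inv(get_calibration(cam)["world_to_cam"]); return (T@np.r_[p,1])[:3]
def ray(cam,u,v,z):
    c=get_calibration(cam);K=np.array(c["intrinsics"]);T=np.linalg.inv(c["world_to_cam"])
    d=T[:3,:3]@np.linalg.inv(K)@[u,v,1];o=T[:3,3];return o+d*(z-o[2])/d[2]
def proj(cam,p):
    c=get_calibration(cam);q=(np.array(c["world_to_cam"])@np.r_[p,1])[:3];q=np.array(c["intrinsics"])@q;return q[:2]/q[2]
E
python3 - <<'E'
from h import *
s=sense();print({k:np.round(v,3) for k,v in s.items()})
for c in("top","side"):
    im=grab_frame(c);cv2.imwrite(f"pics/{c}0.png",im)
    print(c,np.round(np.linalg.inv(get_calibration(c)["world_to_cam"])[:3,3]))
    for t in("loose_bottle","loose_cap","good_bottle_a","rack","rework_tray"):
        for b in boxes_of(c,t): print(c,t,round(b["conf"],2),np.round(towld(c,b["centre"])))
E
```

```text
{'clock': np.float64(0.0), 'qpos': array([-1.136,  0.354,  1.634,  0.   ,  1.155, -0.002]), 'qvel': array([ 0.   , -0.001, -0.002,  0.002,  0.004,  0.   ]), 'joint_efforts': array([-2.0000e-03, -6.0526e+01, -3.4207e+01, -0.0000e+00,  9.0000e-03,
        0.0000e+00]), 'eef_pos': array([ 264.183, -565.856,  230.555]), 'tcp_rot': array([-3.14 , -0.   ,  0.437]), 'contact_force': array([ 0.698, -0.256, -0.228]), 'wrist_torque': array([-0.007, -0.001,  0.025]), 'opening': np.float64(1.002)}
top [ 414.   14. 1080.]
top loose_bottle 0.78 [472. 211.  88.]
top loose_cap 0.81 [474. 217. 144.]
top good_bottle_a 0.72 [468. 192.  33.]
top good_bottle_a 0.67 [487. 126.  80.]
top good_bottle_a 0.65 [461. 294.  82.]
top rack 0.76 [469. 192.  29.]
top rework_tray 0.96 [ 493. -219.    1.]
side [145. 872. 766.]
side loose_bottle 0.92 [465. 236.  88.]
side loose_cap 0.95 [474. 232. 138.]
side good_bottle_a 0.93 [453. 325.  71.]
side rack 0.97 [448. 308.  31.]
side rework_tray 0.8 [ 500. -222.    4.]
side rework_tray 0.41 [448. 309.  29.]
side rework_tray 0.32 [475. 231. 141.]
```

View pics/top0.png

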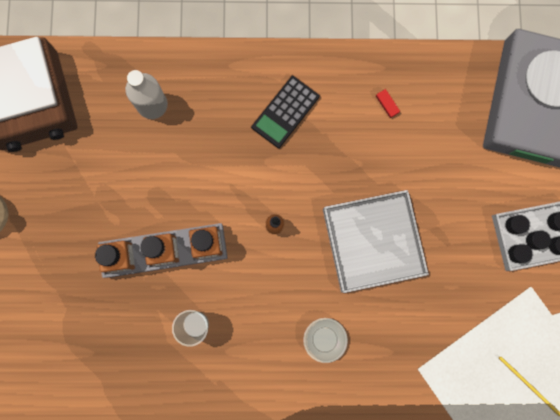

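View pics/side0.png

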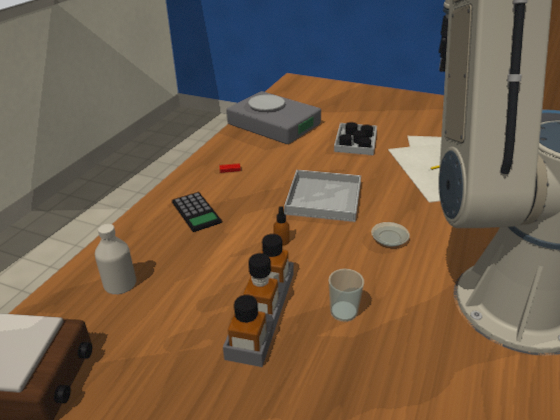

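```bash
python3 - <<'E'
from h import *
for c in("top","side"):
    grab_frame(c)
    for t,z in(("loose_cap",141),("rack",35),("rework_tray",28)):
        r=trace(c,t)
        for q in r[:1]:
            m=q["mask"].astype(np.uint8)
            ct=max(cv2.findContours(m,0,2)[0],key=cv2.contourArea)
            b=cv2.boxPoints(cv2.minAreaRect(ct))
            mo=cv2.moments(ct);print(c,t,round(q["conf"],2),mo["m10"]/mo["m00"],mo["m01"]/mo["m00"],cv2.boundingRect(ct))
            w=np.array([ray(c,*p,z)[:2] for p in b]);
            # fit the rectangle in world at height z
            W=np.array([ray(c,*p[0],z)[:2] for p in ct]).astype(np.float32)
            print(" rect",cv2.minAreaRect(W), " circ",cv2.minEnclosingCircle(W))
E
```

```text
top loose_cap 0.67 152.48325358851676 246.25637958532693 (140, 235, 26, 23)
 rect ((474.435546875, 216.00103759765625), (44.38232421875, 40.24630355834961), 80.21563720703125)  circ ((474.4552917480469, 216.00611877441406), 22.71320915222168)
top rack 0.73 168.36761188930646 252.40564855938956 (101, 223, 127, 54)
 rect ((474.3304443359375, 217.8902587890625), (77.52067565917969, 256.3426208496094), 8.679472923278809)  circ ((473.73553466796875, 217.9234619140625), 130.92469787597656)
top rework_tray 0.97 374.78533402026443 240.4364374034003 (323, 190, 106, 102)
 rect ((495.19903564453125, -215.03131103515625), (185.5701141357422, 191.24900817871094), 11.873223304748535)  circ ((496.19793701171875, -217.009521484375), 125.35962677001953)
side loose_cap 0.66 259.3180076628352 265.400557297109 (248, 253, 24, 26)
 rect ((469.3017883300781, 233.8492431640625), (41.909027099609375, 69.819580078125), 26.149677276611328)  circ ((470.318359375, 234.34837341308594), 35.543975830078125)
side rack 0.64 260.4769529354682 330.7228287239204 (222, 262, 72, 105)
 rect ((464.92047119140625, 232.3638916015625), (83.27692413330078, 280.2845153808594), 5.8924407958984375)  circ ((468.5740661621094, 232.78506469726562), 141.00918579101562)
side rework_tray 0.64 322.84621175458403 194.9665537452277 (284, 170, 77, 51)
 rect ((495.27191162109375, -200.078125), (182.181396484375, 218.5735626220703), 12.178787231445312)  circ ((493.21917724609375, -202.14364624023438), 136.79042053222656)
```

The rack is bottom left in the top view. The middle bottle at (152,246) shows its pale neck in the side view, so it is the loose one, and the tray is at (376,241). The networks agree: cap at about (475,218), rack yaw about +8.7°, tray at about (495,-216).

```bash
cat >> h.py <<'E'
def plan(x,y,z,yaw,n,op=85):
    s=sense();p=s["eef_pos"];y0=s["tcp_rot"][2];d=np.array([x,y,z])-p
    dy=(np.radians(yaw)-y0+np.pi)%(2*np.pi)-np.pi
    print("pose",np.round(p,1),np.round(np.degrees(s["tcp_rot"]),1),"t",s["clock"],"F",np.round(s["contact_force"],1),"op",round(s["opening"],3),"q",np.round(s["qpos"],2))
    for i in range(n):
        a=y0+dy*i/n;c,sn=np.cos(a),np.sin(a);e=d/n
        print([op,[round(v) if n>3 else round(v,1) for v in (c*e[0]+sn*e[1],sn*e[0]-c*e[1],-e[2])],[0,0,round(-np.degrees(dy)/n,1)]])
E
python3 -c "
from h import *
plan(475,218,225,98.7,16)"
```

```text
pose [ 264.4 -566.4  231.3] [180.  -0.  25.] t 1.0 F [-0.3 -0.1  0.4] op 1.0 q [-1.14  0.35  1.63  0.    1.16 -0.  ]
[85, [33, -39, 0], [0, 0, np.float64(-4.6)]]
[85, [36, -36, 0], [0, 0, np.float64(-4.6)]]
[85, [38, -33, 0], [0, 0, np.float64(-4.6)]]
[85, [41, -30, 0], [0, 0, np.float64(-4.6)]]
[85, [43, -27, 0], [0, 0, np.float64(-4.6)]]
[85, [45, -23, 0], [0, 0, np.float64(-4.6)]]
[85, [47, -19, 0], [0, 0, np.float64(-4.6)]]
[85, [48, -15, 0], [0, 0, np.float64(-4.6)]]
[85, [49, -12, 0], [0, 0, np.float64(-4.6)]]
[85, [50, -8, 0], [0, 0, np.float64(-4.6)]]
[85, [51, -3, 0], [0, 0, np.float64(-4.6)]]
[85, [51, 1, 0], [0, 0, np.float64(-4.6)]]
[85, [51, 5, 0], [0, 0, np.float64(-4.6)]]
[85, [50, 9, 0], [0, 0, np.float64(-4.6)]]
[85, [49, 13, 0], [0, 0, np.float64(-4.6)]]
[85, [48, 17, 0], [0, 0, np.float64(-4.6)]]
```

>>> servo_tool:
  rows:
    - [85,[33,-39,0],[0,0,-4.6]]
    - [85,[36,-36,0],[0,0,-4.6]]
    - [85,[38,-33,0],[0,0,-4.6]]
    - [85,[41,-30,0],[0,0,-4.6]]
    - [85,[43,-27,0],[0,0,-4.6]]
    - [85,[45,-23,0],[0,0,-4.6]]
    - [85,[47,-19,0],[0,0,-4.6]]
    - [85,[48,-15,0],[0,0,-4.6]]

```text
clock: 2.0
eef_pos: [370.1, -173.4, 231.6]
tcp_rot: [3.141, -0.0, 1.081]
contact_force: [0.4, 0.6, -0.1]
opening: 0.997
```

>>> servo_tool:
  rows:
    - [85,[49,-12,0],[0,0,-4.6]]
    - [85,[50,-8,0],[0,0,-4.6]]
    - [85,[51,-3,0],[0,0,-4.6]]
    - [85,[51,1,0],[0,0,-4.6]]
    - [85,[51,5,0],[0,0,-4.6]]
    - [85,[50,9,0],[0,0,-4.6]]
    - [85,[49,13,0],[0,0,-4.6]]
    - [85,[48,17,0],[0,0,-4.6]]

```text
clock: 3.0
eef_pos: [476.8, 219.6, 231.5]
tcp_rot: [3.141, -0.0, 1.724]
contact_force: [0.8, -0.4, -0.1]
opening: 0.997
```

>>> servo_tool:
  rows:
    - [85,[0,0,0],[0,0,0]]
    - [85,[0,0,0],[0,0,0]]

```text
clock: 3.25
eef_pos: [476.1, 217.5, 231.0]
tcp_rot: [-3.141, 0.001, 1.722]
contact_force: [0.7, -0.5, -0.0]
opening: 0.992
```

```bash
python3 -c "
from h import *
plan(475,218,108,98.7,6)
im=grab_frame('side');cv2.imwrite('pics/s1.png',cv2.resize(im[180:400,160:400],None,fx=2.5,fy=2.5))"
```

```text
pose [476.1 217.5 231. ] [-180.     0.    98.6] t 3.25 F [ 0.7 -0.5 -0. ] op 0.992 q [ 0.43  0.2   1.85 -0.    1.1   0.28]
[85, [0, 0, 21], [0, 0, np.float64(-0.0)]]
[85, [0, 0, 21], [0, 0, np.float64(-0.0)]]
[85, [0, 0, 21], [0, 0, np.float64(-0.0)]]
[85, [0, 0, 21], [0, 0, np.float64(-0.0)]]
[85, [0, 0, 21], [0, 0, np.float64(-0.0)]]
[85, [0, 0, 21], [0, 0, np.float64(-0.0)]]
```

>>> servo_tool:
  rows:
    - [85,[0,0,20],[0,0,0]]
    - [85,[0,0,21],[0,0,0]]
    - [85,[0,0,21],[0,0,0]]
    - [85,[0,0,21],[0,0,0]]
    - [85,[0,0,21],[0,0,0]]
    - [85,[0,0,19],[0,0,0]]
    - [85,[0,0,0],[0,0,0]]

```text
clock: 4.18
eef_pos: [475.5, 216.2, 107.4]
tcp_rot: [-3.139, 0.001, 1.72]
contact_force: [0.3, -0.7, 0.6]
opening: 0.999
```

```bash
python3 -c "
from h import *
plan(475,218,108,98.7,1)
im=grab_frame('side');cv2.imwrite('pics/s2.png',cv2.resize(im[180:400,160:400],None,fx=2.5,fy=2.5))"
```

```text
pose [475.5 216.2 107.4] [-179.9    0.    98.5] t 4.175 F [ 0.3 -0.7  0.6] op 0.999 q [ 0.42  0.36  1.96 -0.    0.83  0.28]
[85, [np.float64(1.9), np.float64(-0.2), np.float64(-0.6)], [0, 0, np.float64(-0.2)]]
```

View pics/s2.png

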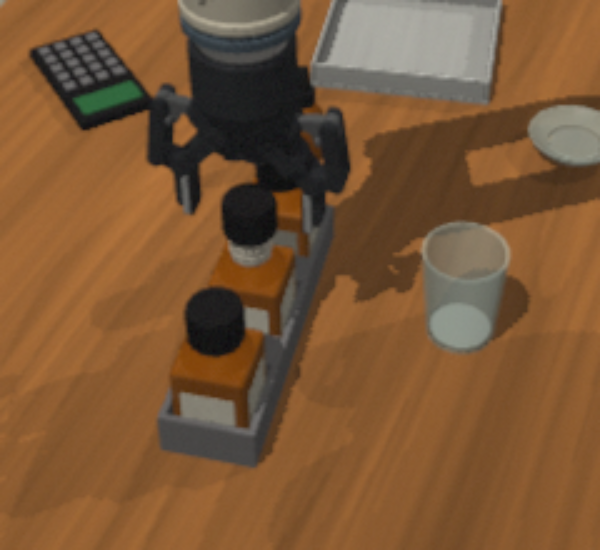

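```bash
python3 -c "
from h import *
f=lambda p:np.round((proj('side',p)-[160,180])*2.5)
c=np.array([475,218]);u=np.array([np.cos(.152),np.sin(.152)])
for z in (111,126,141): print(z,f([*c,z]))
for s in (-48,48): print(s,f([*(c+s*u),121]))
print(f([475,218,75]),f([*(c+[-14,89]),119]))
w=trace('side','loose_cap')[0]['mask'];ys,xs=np.nonzero(w);print((xs.mean()-160)*2.5,(ys.mean()-180)*2.5,(ys.min()-180)*2.5,(ys.max()-180)*2.5)
"
```

```text
111 [252. 228.]
126 [252. 213.]
141 [251. 198.]
-48 [314. 228.]
48 [191. 208.]
[254. 263.] [216. 304.]
247.06300813008127 213.17073170731703 182.5 242.5
```

The crop shows the fingertips at (187,210) and (318,222), on either side of the high cap at (250,213). That matches the projections, so I'm closing.

>>> servo_tool:
  rows:
    - [35,[1.5,0,0],[0,0,0]]
    - [35,[0,0,0],[0,0,0]]
    - [35,[0,0,0],[0,0,0]]
    - [35,[0,0,0],[0,0,0]]
    - [35,[0,0,0],[0,0,0]]
    - [35,[0,0,0],[0,0,0]]
  force: 40

```text
clock: 5.03
eef_pos: [476.3, 219.4, 108.9]
tcp_rot: [3.141, -0.0, 1.721]
contact_force: [-2.4, -0.3, 6.3]
opening: 0.454
```

>>> servo_tool:
  rows:
    - [35,[0,0,0],[0,0,6.5]]
    - [35,[0,0,0],[0,0,6.5]]
    - [35,[0,0,0],[0,0,6.5]]
    - [35,[0,0,0],[0,0,6.5]]
    - [35,[0,0,0],[0,0,6.5]]
    - [35,[0,0,0],[0,0,6.5]]
    - [35,[0,0,0],[0,0,6.5]]
    - [35,[0,0,0],[0,0,6.5]]

```text
clock: 6.02
eef_pos: [476.1, 219.4, 109.0]
tcp_rot: [-3.141, -0.0, 0.81]
contact_force: [-3.2, -0.8, 7.4]
opening: 0.459
```

>>> servo_tool:
  rows:
    - [35,[0,0,0],[0,0,0]]
    - [35,[0,0,0],[0,0,0]]
    - [35,[0,0,0],[0,0,0]]

```text
clock: 6.4
eef_pos: [476.1, 219.4, 109.0]
tcp_rot: [-3.141, -0.0, 0.814]
contact_force: [-3.8, -1.3, 8.5]
opening: 0.455
```

```bash
python3 -c "
from h import *
plan(476,219,260,46.6,8,35)
print(sense()['wrist_torque'])
im=grab_frame('side');cv2.imwrite('pics/s3.png',cv2.resize(im[180:400,160:400],None,fx=2.5,fy=2.5))"
```

```text
pose [476.1 219.4 109. ] [-180.    -0.    46.6] t 6.4 F [-3.8 -1.3  8.5] op 0.455 q [0.43 0.35 1.95 0.   0.84 1.19]
[35, [0, 0, -19], [0, 0, np.float64(0.0)]]
[35, [0, 0, -19], [0, 0, np.float64(0.0)]]
[35, [0, 0, -19], [0, 0, np.float64(0.0)]]
[35, [0, 0, -19], [0, 0, np.float64(0.0)]]
[35, [0, 0, -19], [0, 0, np.float64(0.0)]]
[35, [0, 0, -19], [0, 0, np.float64(0.0)]]
[35, [0, 0, -19], [0, 0, np.float64(0.0)]]
[35, [0, 0, -19], [0, 0, np.float64(0.0)]]
[-0.12588025  0.60012117 -0.03248468]
```

View pics/s3.png

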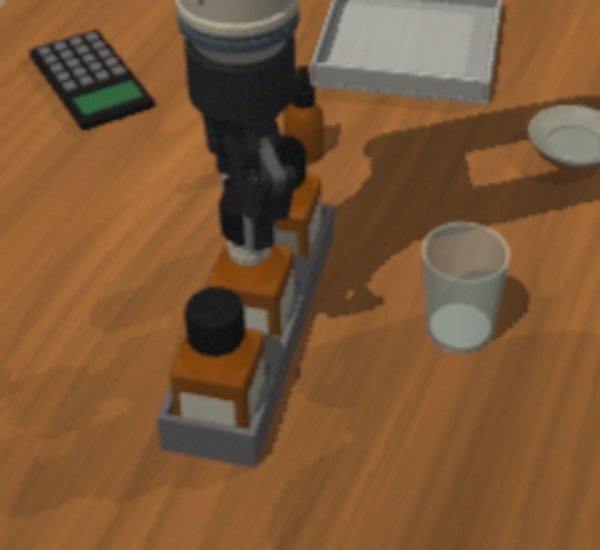

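The fingers turned 52° and the bottle stayed in its pocket. The wrist torque about z is about 0.03 N m, which matches the cap's drag. Lifting.

>>> servo_tool:
  rows:
    - [35,[0,0,-4],[0,0,0]]
    - [35,[0,0,-8],[0,0,0]]
    - [35,[0,0,-14],[0,0,0]]
    - [35,[0,0,-20],[0,0,0]]
    - [35,[0,0,-25],[0,0,0]]
    - [35,[0,0,-25],[0,0,0]]
    - [35,[0,0,-25],[0,0,0]]
    - [35,[0,0,-19],[0,0,0]]
  force: 60

```text
clock: 7.45
eef_pos: [476.5, 219.3, 250.4]
tcp_rot: [3.141, -0.002, 0.814]
contact_force: [0.2, -0.8, -2.4]
opening: 0.453
```

>>> servo_tool:
  rows:
    - [35,[0,0,-10],[0,0,0]]
    - [35,[0,0,0],[0,0,0]]
    - [35,[0,0,0],[0,0,0]]

```text
clock: 7.82
eef_pos: [475.8, 219.0, 257.6]
tcp_rot: [-3.141, 0.001, 0.814]
contact_force: [0.1, -0.6, -2.7]
opening: 0.451
```

```bash
python3 -c "
from h import *
plan(494,-216,255,46.6,16,35)
im=grab_frame('side');cv2.imwrite('pics/s4.png',im[100:400,100:450])"
```

```text
pose [475.8 219.  257.6] [-1.80e+02  1.00e-01  4.66e+01] t 7.825 F [ 0.1 -0.6 -2.7] op 0.451 q [0.43 0.17 1.82 0.   1.16 1.19]
[35, [-19, 19, 0], [0, 0, np.float64(0.0)]]
[35, [-19, 19, 0], [0, 0, np.float64(0.0)]]
[35, [-19, 20, 0], [0, 0, np.float64(0.0)]]
[35, [-19, 20, 0], [0, 0, np.float64(0.0)]]
[35, [-19, 20, 0], [0, 0, np.float64(0.0)]]
[35, [-19, 20, 0], [0, 0, np.float64(0.0)]]
[35, [-19, 20, 0], [0, 0, np.float64(0.0)]]
[35, [-19, 20, 0], [0, 0, np.float64(0.0)]]
[35, [-19, 20, 0], [0, 0, np.float64(0.0)]]
[35, [-19, 20, 0], [0, 0, np.float64(0.0)]]
[35, [-19, 20, 0], [0, 0, np.float64(0.0)]]
[35, [-19, 20, 0], [0, 0, np.float64(0.0)]]
[35, [-19, 20, 0], [0, 0, np.float64(0.0)]]
[35, [-19, 20, 0], [0, 0, np.float64(0.0)]]
[35, [-19, 20, 0], [0, 0, np.float64(0.0)]]
[35, [-19, 20, 0], [0, 0, np.float64(0.0)]]
```

View pics/s4.png

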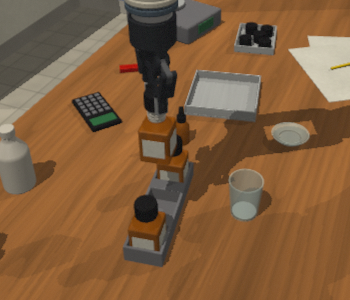

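The bottle at (158,138) hangs upright from its cap, and the good bottles haven't moved.

>>> servo_tool:
  rows:
    - [35,[-6,6,0],[0,0,0]]
    - [35,[-12,12,0],[0,0,0]]
    - [35,[-20,21,0],[0,0,0]]
    - [35,[-22,23,0],[0,0,0]]
    - [35,[-23,23,0],[0,0,0]]
    - [35,[-23,23,0],[0,0,0]]
    - [35,[-23,24,0],[0,0,0]]
    - [35,[-23,24,0],[0,0,0]]

```text
clock: 8.88
eef_pos: [484.7, -0.5, 258.2]
tcp_rot: [3.142, 0.0, 0.813]
contact_force: [-0.5, 0.6, -2.7]
opening: 0.454
```

>>> servo_tool:
  rows:
    - [35,[-23,24,0],[0,0,0]]
    - [35,[-23,24,0],[0,0,0]]
    - [35,[-23,23,0],[0,0,0]]
    - [35,[-23,23,0],[0,0,0]]
    - [35,[-22,23,0],[0,0,0]]
    - [35,[-20,21,0],[0,0,0]]
    - [35,[-12,12,0],[0,0,0]]
    - [35,[-6,6,0],[0,0,0]]

```text
clock: 9.88
eef_pos: [493.8, -216.9, 258.1]
tcp_rot: [-3.141, 0.0, 0.813]
contact_force: [-0.5, 0.1, -3.1]
opening: 0.451
```

>>> servo_tool:
  rows:
    - [35,[0,0,25],[0,0,0]]
    - [35,[0,0,25],[0,0,0]]
    - [35,[0,0,25],[0,0,0]]
    - [35,[0,0,15],[0,0,0]]
    - [35,[0,0,0],[0,0,0]]
    - [35,[0,0,0],[0,0,0]]

```text
clock: 10.62
eef_pos: [494.9, -216.1, 169.1]
tcp_rot: [3.14, -0.0, 0.814]
contact_force: [-0.8, 0.2, -2.1]
opening: 0.454
```

```bash
python3 -c "
from h import *
plan(494,-216,108,46.6,6,35)
im=grab_frame('side');cv2.imwrite('pics/s5.png',cv2.resize(im[60:280,200:440],None,fx=2.5,fy=2.5))
for b in boxes_of('side','loose_bottle')[:1]:print(b['conf'],towld('side',b['centre']))"
```

```text
pose [ 494.9 -216.1  169.1] [179.9  -0.   46.6] t 10.625 F [-0.8  0.2 -2.1] op 0.454 q [-0.41  0.29  1.88  0.    0.97  0.34]
[35, [0, 0, 10], [0, 0, np.float64(0.0)]]
[35, [0, 0, 10], [0, 0, np.float64(0.0)]]
[35, [0, 0, 10], [0, 0, np.float64(0.0)]]
[35, [0, 0, 10], [0, 0, np.float64(0.0)]]
[35, [0, 0, 10], [0, 0, np.float64(0.0)]]
[35, [0, 0, 10], [0, 0, np.float64(0.0)]]
0.81 [ 492.28332701 -189.56669009  128.30438725]
```

View pics/s5.png

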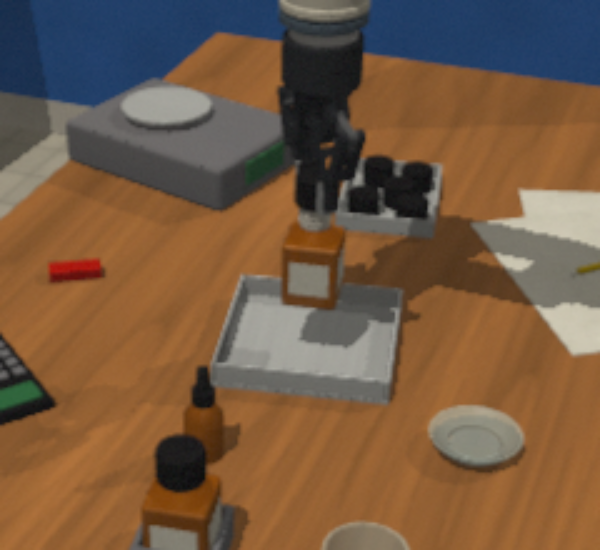

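The bottle hangs upright over the tray: body at (312,265), tray centre about (310,335) below it. The underside is now about 65 mm up, so I'm lowering it.

>>> servo_tool:
  rows:
    - [35,[0,0,12],[0,0,0]]
    - [35,[0,0,14],[0,0,0]]
    - [35,[0,0,14],[0,0,0]]
    - [35,[0,0,10],[0,0,0]]
    - [35,[0,0,5],[0,0,0]]
    - [35,[0,0,2],[0,0,0]]
    - [35,[0,0,0],[0,0,0]]
    - [35,[0,0,0],[0,0,0]]

```text
clock: 11.72
eef_pos: [494.5, -216.1, 111.6]
tcp_rot: [3.141, -0.0, 0.814]
contact_force: [-0.2, 0.4, -1.7]
opening: 0.453
```

>>> servo_tool:
  rows:
    - [35,[0,0,1],[0,0,0]]
    - [35,[0,0,1],[0,0,0]]
    - [35,[0,0,1],[0,0,0]]
    - [35,[0,0,0],[0,0,0]]
    - [35,[0,0,0],[0,0,0]]

```text
clock: 12.35
eef_pos: [494.3, -216.0, 108.3]
tcp_rot: [-3.142, 0.0, 0.814]
contact_force: [0.6, 0.2, -2.8]
opening: 0.455
```

>>> servo_tool:
  rows:
    - [35,[0,0,0.5],[0,0,0]]
    - [35,[0,0,0.5],[0,0,0]]
    - [35,[0,0,0],[0,0,0]]
    - [35,[0,0,0],[0,0,0]]

```text
clock: 12.85
eef_pos: [494.4, -216.0, 108.1]
tcp_rot: [3.141, -0.0, 0.814]
contact_force: [-3.0, 1.4, 7.6]
opening: 0.454
```

>>> servo_tool:
  rows:
    - [35,[0,0,0.5],[0,0,0]]
    - [35,[0,0,0.5],[0,0,0]]
    - [35,[0,0,0],[0,0,0]]
    - [35,[0,0,0],[0,0,0]]

```text
clock: 13.35
eef_pos: [494.6, -215.9, 108.0]
tcp_rot: [3.141, -0.001, 0.814]
contact_force: [-4.9, 3.3, 19.1]
opening: 0.456
```

Contact at z = 108, where expected. I'll relieve the load, open slowly, then go up.

>>> servo_tool:
  rows:
    - [35,[0,0,-0.5],[0,0,0]]
    - [35,[0,0,-0.5],[0,0,0]]
    - [35,[0,0,0],[0,0,0]]
    - [45,[0,0,0],[0,0,0]]
    - [55,[0,0,0],[0,0,0]]
    - [70,[0,0,0],[0,0,0]]
    - [85,[0,0,0],[0,0,0]]
    - [85,[0,0,0],[0,0,0]]

```text
clock: 14.35
eef_pos: [494.3, -216.0, 107.2]
tcp_rot: [-3.142, -0.0, 0.814]
contact_force: [0.1, -0.7, -0.1]
opening: 0.996
```

>>> servo_tool:
  rows:
    - [85,[0,0,0],[0,0,0]]
    - [85,[0,0,-10],[0,0,0]]
    - [85,[0,0,-25],[0,0,0]]
    - [85,[0,0,-30],[0,0,0]]
    - [85,[0,0,-30],[0,0,0]]
    - [85,[0,0,-30],[0,0,0]]
    - [85,[0,0,0],[0,0,0]]
    - [85,[0,0,0],[0,0,0]]

```text
clock: 15.35
eef_pos: [493.9, -215.8, 232.1]
tcp_rot: [-3.141, 0.0, 0.814]
contact_force: [0.4, 0.5, -0.3]
opening: 0.998
```

```bash
python3 -c "
from h import *
a=grab_frame('side');b=grab_frame('top')
for c in ('side','top'):
  for t in ('loose_cap','loose_bottle','good_bottle_a'):
    for q in boxes_of(c,t)[:3]:print(c,t,round(q['conf'],2),np.round(towld(c,q['centre'])))
cv2.imwrite('pics/s6.png',np.hstack([cv2.resize(a[60:380,180:440],(390,480)),cv2.resize(b[160:320,80:440],(400,480),interpolation=3)]))
s=sense();print(s['clock'],s['opening'],s['eef_pos'])"
```

```text
side loose_cap 0.49 [ 497. -199.  136.]
side loose_bottle 0.89 [ 489. -194.   77.]
side good_bottle_a 0.96 [482. 153.  76.]
side good_bottle_a 0.94 [455. 324.  77.]
top loose_cap 0.55 [ 499. -211.  142.]
top loose_bottle 0.86 [ 493. -198.   82.]
top loose_bottle 0.67 [464. 297.  81.]
top good_bottle_a 0.72 [465. 296.  81.]
top good_bottle_a 0.57 [487. 125.  82.]
15.75 0.9984412177039667 [ 494.11452445 -215.9545359   231.83370055]
```

View pics/s6.png

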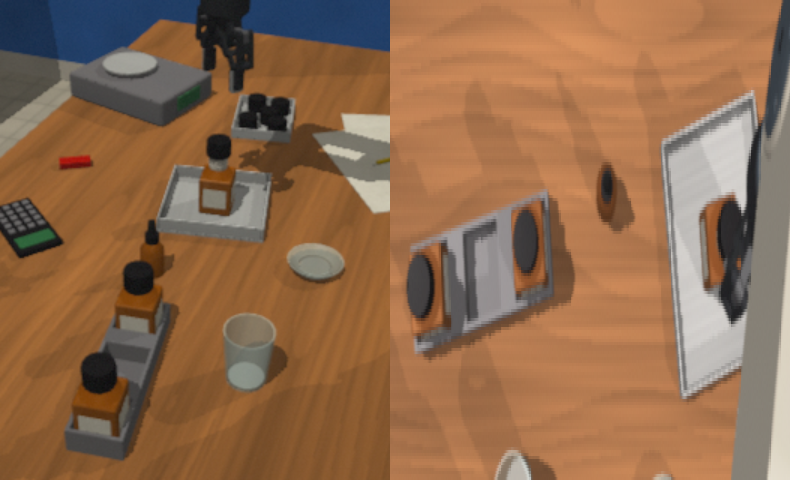

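The bottle stands upright in the middle of the tray at (217,185). Both good bottles are still in the rack, and the gripper is clear.

```bash
python3 -c "
from rig import *
print(sign_off())"
```

```text
the job is handed in; nothing more can be done
None
```

The loose bottle was the middle one. I twisted its cap about 52° clockwise while the bottle was in the rack, carried it by the cap to the steel tray, set it down, and handed the job in. No verdict was reported.

- **Twist:** This was a little over an eighth of a turn, to allow for the bottle's play in its pocket. The wrist showed about 0.03 N m, which matches the cap's light drag, and the bottle's body did not visibly turn. The cap's angle itself was not measured, only the grip's.
- **Placing:** The bottle met the tray floor at the expected height, pressing with at most about 19 N. I eased that off before opening the fingers.
- **Last checks (clock 15.75 s of 48 s):** The pictures show the bottle upright near the tray's centre, and the gripper open and well above it. The good bottles are within about 4 mm of their first top-view positions, which is the network's own error.
- **Disagreements:** The side camera put the placed cap about 12 mm from the top camera in y. The top-camera network also gave a weaker false "loose_bottle" match on a good bottle. Neither fits the pictures or the arm's own position readings, so I did not act on them.

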